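# Make up two door-side kits in their trays

### The arm

A 6-joint arm with a two-finger parallel gripper is mounted at the origin on the work surface. World frame = base frame: x ahead of the robot, y to its left, z up, the work surface at z = 0. Lengths are in mm, angles in rad, forces in N, time in s.
With the tool pointing down it reaches from about 275 to 750 mm from the base axis. Payload 10.2 kg.
Tool frame: the origin (TCP) lies at the very end of the fingers, on their centre line; the grasp point (between the pads) lies 19 mm behind it (ctrl.tcp_to_grasp is the distance from the TCP to the grasp point, in mm); z points along the fingers, x is the direction in which the jaws open and shut, and the axes are right-handed (so a half turn about z gives the same grasp; the last joint's range is limited). The gripper opens to 85 mm and grips with 20 to 120 N. Pads are 22 mm wide; open, the fingers measure 114 mm over their backs; the gripper's body (76 mm by 85 mm) begins 54 mm behind the grasp point. The pads swing forward as they close: fully open they stand 13 mm farther back than shut.
Start: joints at [0.891, 0.313, 1.498, -0, 1.331, -0.223], TCP at [231.579, 471.171, 231.294] pointing down, gripper open.
Joint ranges: [-2.94, 2.94], [-0.97, 2.17], [0.19, 2.56], [-1.23, 4.37], [0.02, 3.11], [-2.88, 2.88]. Speed limits (rad/s): [2.39, 2.39, 3.01, 3.14, 3.14, 3.14].

### API

Orientations are given as a unit quaternion [w, x, y, z].
In Python, from rig import monitor, vision, order, ctrl gives the robot as it stands. The module is installed in compiled form; this text tells all that it offers.
- The arm moves only by the shell command python3 -m pendant 'ROWS' [FORCE]. ROWS is JSON, a list that holds one entry, the list of rows, each a list of 5 numbers: the closure, from -1 (fully open) to 1 (shut), then the shift along the world's x, y, z in m, then the turn about the world's z in degrees. In form: [[[fingers, dx, dy, dz, spin], ...]]. A call has 1 to 20 rows; each row is the pose to reach, as a shift and turn from the pose commanded when the call began; what a row does not reach only later rows make up. A row lasts 1/10 s, in which the tool goes at most 50 mm and 8.59 degrees, less where a joint would pass 70% of its speed; a pose out of reach is approached as far as the arm can. A call with a gripper value outside its range is refused whole. The fingers move at their own pace and stop on an object; FORCE is the grip in N (left out, the last holds). Time passes only in rows, so rows that repeat a pose let the fingers close. It gives the time, the measured TCP pose, the force and the opening at its end, in the units of the state.
- monitor.sense(): the state, without advancing time (a new reading comes with each control period).
- vision.capture(name): name is "side" or "top"; returns (picture, depth): 384x512x3 uint8, red, green, blue; 384x512 float32, mm along the optical axis (not along the pixel's ray), 0 where there is no reading.
- vision.camera_info(name): a dict with "fov_y" (degrees; the focal length in pixels is half the picture's height over the tangent of half this angle, whatever the lens; pixels are square), "cx", "cy" (the principal point, pixels), "distortion" ([k1, k2, p1, p2, k3] as OpenCV has them; the pictures are not rectified), "R" (3x3) and "t" (3): a world point X has camera coordinates R X + t. Camera axes: x right, y down, z forward; pixel columns grow to the right and rows downward; lengths in mm; the calibration is good to about 2 mm. A picture is of the moment at which its call begins. camera_info takes no time and is no camera call.
- order.finish_job(): hands the job in, once; it reports no verdict.
The state is a dict: "time_s": time; "joints": joint angles; "dq": joint speeds; "tau": joint torques, N m; "eef_pos": TCP position; "ee_rot": TCP orientation; "force": force on the tool from outside, world axes, zero at the start; "wrist_torque": the same for the moment, N m; "grip_width": opening from 0.0 (shut) to 1.0 (fully open).
Only numpy, scipy, OpenCV 4.12 (cv2) and the standard library are available. Lean on these libraries where they do the work, as an engineer would, in place of code of your own. Each camera call takes 0.05 s, during which the arm holds its last target.

### The job

Make up two kits from the things on the entry bench: the steel doorstop, the tall tin and the garage remote go into the grey three-bay silicone tray, and the blue glass disc and the low tin go into the two-bay wooden tray. Put one thing in each bay, in any bay of its own tray, lying flat on the bay floor as it lay on the bench (tins standing, lids up) and let go. Set the glass disc down rather than dropping it, and leave the potted plant where it is.

Things in the scene. Friction and masses are not known exactly. Their poses are not given: they have to be found in the camera images.
- silicone_tray: Grey silicone catch-all tray, fixed to the bench, 274 x 130 mm, walls 10 mm high, with two cross ribs (also 10 mm high, 4 mm thick) that make three equal bays in a row, each 86 mm (along x) by 122 mm (along y) inside. Origin: centre of its underside; x along the row of bays, z up. Bay centres at x = -90, 0 and +90 mm, y = 0; the bay floor is 4 mm above the origin.
- wooden_tray: Brown wooden tray, fixed to the bench, 184 x 130 mm, walls 10 mm high, with one cross rib (10 mm high, 4 mm thick) that makes two equal bays, each 86 mm (along x) by 122 mm (along y) inside. Origin: centre of its underside; x along the row of bays, z up. Bay centres at x = -45 and +45 mm, y = 0; the bay floor is 4 mm above the origin.
- doorstop: Folded-steel doorstop wedge, 90 mm long (x), 36 mm wide (y, straight parallel sides), 6 mm high at the -x end rising evenly to 36 mm at the +x end; 0.2 to 0.4 kg, centre of mass about 13 mm to the +x side. Origin: centre of its underside, z up. Grip it across the 36 mm width, near x = +15 mm, where it is 26 mm high. It fits a tray bay only with its length roughly across the tray (along the tray's y, either way round). Stands loose on the bench among the other stock.
- tall_tin: Tall round plain metal tin with lid, 44 mm diameter, 70 mm high, standing; about 0.1 kg. Origin: centre of its underside, z up through the lid. Stands loose on the bench among the other stock.
- low_tin: Low round plain metal tin with lid, 60 mm diameter, 26 mm high; about 0.1 kg. Origin: centre of its underside, z up through the lid. Stands loose on the bench among the other stock.
- remote: Black plastic garage-door remote with two grey keys on top, 68 mm long (x), 36 mm wide (y), 22 mm thick, lying flat; about 0.06 kg. Origin: centre of its underside, z up. Stands loose on the bench among the other stock.
- nazar: Blue glass nazar paperweight disc with concentric rings on its top, 54 mm diameter, 22 mm thick, lying flat; about 0.12 kg. Origin: centre of its underside, z up. Stands loose on the bench among the other stock.
- plant_pot: Bystander: square concrete pot, 56 x 56 x 42 mm, with a small succulent, 66 mm high in all, loose among the stock; to be left where it is. Origin: centre of its underside.
Mind the look-alikes: they are no part of the job. Leave any red look-alike of the low_tin alone.

How it is judged:
By the outcome, as a careful person would: the job done as asked, in the order asked, and still so for the second after the job is handed in, with the robot touching nothing.
It also fails if it takes over 144 s, if anything falls off the work surface, if the arm or the gripper's body presses on something with over 40 N, if the wrist force passes 120 N, or if a joint passes its speed limit or range.

## Working session

There is one attempt and no reset: what is moved stays moved. The work goes in short steps, Python scripts to look and compute and a shell command to move; the robot and the scene stay as the last step left them, time stands still between calls to the robot, and variables do not carry over. Pictures are saved under pics/ and viewed, and the job is handed in when it is done.

```bash
mkdir -p pics; python3 - <<'E'
from rig import monitor, vision, order, ctrl
import cv2
print(monitor.sense(), ctrl.tcp_to_grasp)
for n in ("top","side"):
    p,d=vision.capture(n)
    cv2.imwrite(f"pics/{n}0.png",cv2.resize(p[:,:,::-1],None,fx=1.5,fy=1.5,interpolation=cv2.INTER_CUBIC))
    import numpy as np; np.savez(f"{n}0.npz",p=p,d=d)
    print(vision.camera_info(n))
E
```

```text
{'time_s': 0.0, 'joints': array([ 8.90572211e-01,  3.13450038e-01,  1.49845750e+00, -5.24667444e-06,
        1.33098363e+00, -2.23394203e-01]), 'dq': array([ 5.59257228e-05,  7.48613701e-05, -7.56585265e-04,  4.09761529e-04,
        1.86616384e-04, -1.25860272e-05]), 'tau': array([ 3.52861412e-05, -4.12260318e+01, -2.59744692e+01, -1.55366829e-04,
        4.10754903e-03,  1.72746052e-06]), 'eef_pos': array([231.42138891, 470.95143474, 230.72736822]), 'ee_rot': array([ 2.14996853e-04,  8.48853223e-01,  5.28628210e-01, -6.12628865e-04]), 'force': array([ 0.22461865,  0.55361047, -0.14376936]), 'wrist_torque': array([0.0099838 , 0.02794552, 0.00280527]), 'grip_width': 1.000325176944676} 18.700000000000003
{'fov_y': 52.87609732305295, 'cx': 256.98043724693673, 'cy': 183.9678266818635, 'distortion': array([0.04115619, 0.        , 0.        , 0.        , 0.        ]), 'R': array([[ 0.1027694 , -0.99469497,  0.00451299],
       [-0.96985097, -0.10120839, -0.22168886],
       [ 0.22096955,  0.0184059 , -0.97510701]]), 't': array([-56.35137562, 595.25033638, 819.64138293])}
{'fov_y': 57.824695721549894, 'cx': 258.2551060772146, 'cy': 189.48212143174345, 'distortion': array([-0.06522699,  0.        ,  0.        ,  0.        ,  0.        ]), 'R': array([[-0.97303665, -0.23056116,  0.0064209 ],
       [-0.18268282,  0.75338375, -0.63169606],
       [ 0.14080718, -0.6158364 , -0.77518956]]), 't': array([547.63004035, 130.67406728, 676.52546843])}
```

View pics/top0.png

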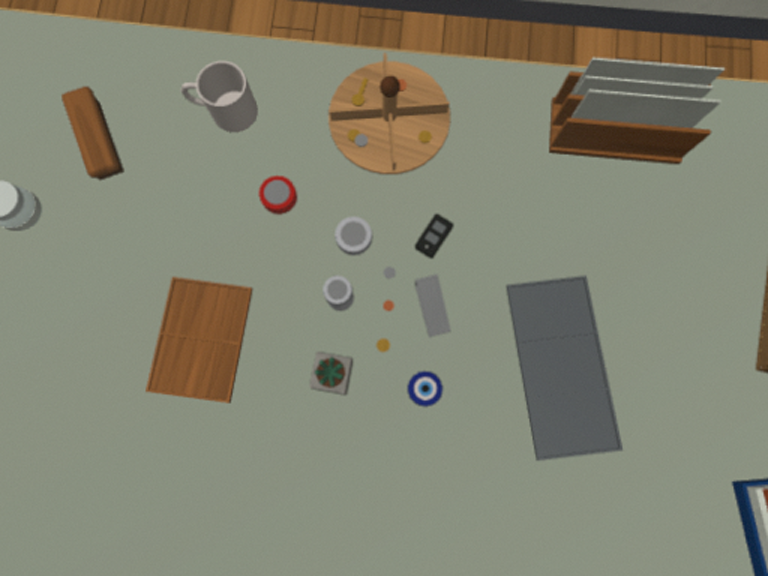

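View pics/side0.png

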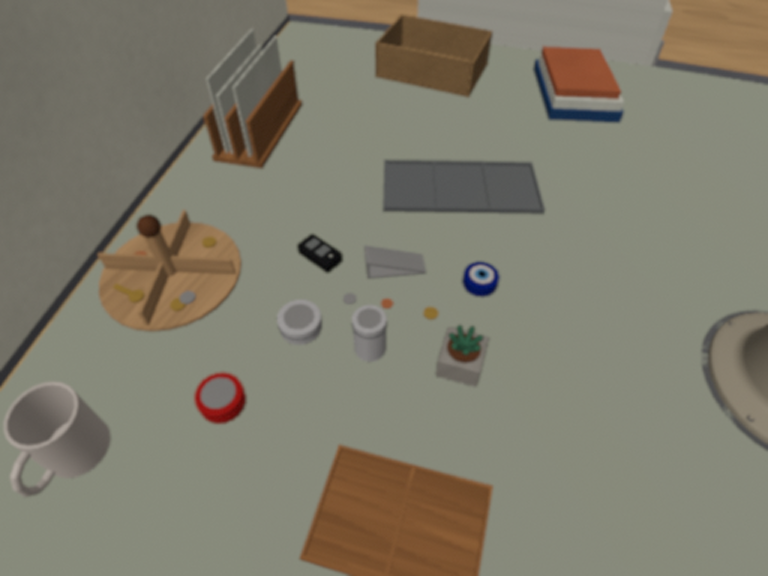

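The top view (768-wide picture) shows:
- Doorstop at (433,305).
- Tall tin at (338,291) and low silver tin at (353,235). The red look-alike is at (278,194).
- Remote at (434,236) and nazar at (425,388).
- Plant at (331,372).
- Wooden tray at (200,340) and silicone tray at (564,368).
- Flat coins near (388,300).

Next I'll measure these.

```bash
cat > h.py <<'E'
import numpy as np, cv2
from rig import vision
def cam(n):
    c=vision.camera_info(n); f=192/np.tan(np.radians(c['fov_y']/2))
    K=np.array([[f,0,c['cx']],[0,f,c['cy']],[0,0,1]]); return K,np.array(c['distortion']),np.array(c['R']),np.array(c['t'])
def plane(n,px,z):
    K,D,R,t=cam(n); u=cv2.undistortPoints(np.float64(px).reshape(-1,1,2),K,D).reshape(-1,2)
    r=np.c_[u,np.ones(len(u))]@R; C=-R.T@t
    z=np.broadcast_to(z,len(u)); return C+r*((z-C[2])/r[:,2])[:,None]
def cloud(n,d):
    K,D,R,t=cam(n); v,u=np.mgrid[0:384,0:512]
    q=cv2.undistortPoints(np.stack([u,v],-1).reshape(-1,1,2).astype(float),K,D).reshape(-1,2)
    X=np.c_[q,np.ones(len(q))]*d.reshape(-1,1); return ((X-t)@R).reshape(384,512,3)
E
python3 - <<'E'
from h import *
W={}
for n in ("top","side"):
    z=np.load(n+"0.npz"); p,d=z['p'],z['d']; P=cloud(n,d)
    b=P[(abs(P[...,2])<5)&(d>0)]; print(n,"bench z",np.median(b[:,2]))
    m=((P[...,2]>4)&(P[...,2]<120)&(d>0)).astype(np.uint8)
    k,L,S,C=cv2.connectedComponentsWithStats(m)
    for i in range(1,k):
        if S[i,4]<60: continue
        q=P[L==i]
        if n=='side' or 1:
          h=np.percentile(q[:,2],90); top=q[q[:,2]>h-6]
          r=cv2.minAreaRect(q[:,:2].astype(np.float32)); rt=cv2.minAreaRect(top[:,:2].astype(np.float32))
          print(i,"px",np.round(C[i]*1.5),"n",S[i,4],"z90 %.0f"%h,"all",np.round(r[0]),np.round(r[1]),round(r[2]),"top",np.round(rt[0]),np.round(rt[1]),round(rt[2]),p[L==i].mean(0).astype(int))
E
```

```text
top bench z 0.6522423552929653
92 px [389. 118.] n 4718 z90 46 all [890.  32.] [214. 208.] 81 top [888.  30.] [144. 144.] 55 [147 113  75]
98 px [224.  95.] n 1489 z90 88 all [890. 319.] [121. 110.] 27 top [879. 300.] [79. 81.] 8 [111 106 101]
130 px [622. 124.] n 4104 z90 110 all [ 888. -375.] [273. 104.] 79 top [ 899. -361.] [192.  72.] 87 [82 66 49]
182 px [ 91. 133.] n 1374 z90 44 all [796. 524.] [162.  64.] 29 top [799. 519.] [162.  49.] 29 [111  76  46]
467 px [277. 193.] n 495 z90 29 all [731. 201.] [59. 60.] 11 top [730. 201.] [58. 59.] 3 [131  78  74]
502 px [ 17. 207.] n 718 z90 61 all [661. 603.] [42. 76.] 85 top [664. 603.] [61. 29.] 15 [134 139 132]
678 px [433. 235.] n 428 z90 25 all [691. -67.] [38. 77.] 62 top [688. -65.] [37. 69.] 62 [59 62 58]
699 px [352. 235.] n 505 z90 29 all [675.  69.] [66. 60.] 22 top [673.  68.] [60. 56.] 6 [136 136 135]
1087 px [337. 292.] n 371 z90 73 all [570.  78.] [43. 43.] 25 top [571.  78.] [43. 41.] 9 [128 129 127]
1092 px [432. 304.] n 631 z90 34 all [571. -75.] [91. 44.] 21 top [594. -63.] [40. 36.] 19 [115 116 114]
1095 px [563. 37
[... 1657 characters left out ...]
l [671.  69.] [60. 59.] 11 top [672.  68.] [58. 59.] 17 [128 126 124]
171 px [369. 332.] n 731 z90 70 all [568.  80.] [43. 43.] 43 top [568.  78.] [42. 42.] 78 [123 121 119]
172 px [743. 367.] n 2402 z90 42 all [ 73. -12.] [211.  76.] 79 top [66. -4.] [93. 17.] 83 [119 111  96]
173 px [462. 355.] n 1019 z90 60 all [445.  77.] [57. 56.] 86 top [446.  75.] [42. 40.] 35 [91 93 81]
174 px [219. 397.] n 920 z90 27 all [730. 203.] [59. 60.] 68 top [730. 202.] [59. 59.] 68 [125  69  65]
175 px [ 53. 434.] n 3418 z90 87 all [873. 312.] [ 81. 106.] 30 top [880. 301.] [81. 78.] 13 [115 108 102]
176 px [390. 509.] n 1232 z90 10 all [481. 291.] [132. 185.] 88 top [481. 291.] [132. 185.] 88 [123  87  56]
```

```bash
python3 - <<'E'
from h import *
for n in ("top","side"):
    z=np.load(n+"0.npz"); p,d=z['p'],z['d']; P=cloud(n,d); hsv=cv2.cvtColor(p,cv2.COLOR_RGB2HSV)
    R=cam(n)
    # trays: colour masks + region, outline on z=10
    for nm,c,s,msk in (("sil",(498,-285),160,(hsv[...,0]>95)&(hsv[...,0]<130)&(p.mean(2)<105)),("wood",(481,290),115,(hsv[...,0]<20)&(hsv[...,1]>100))):
        m=msk&(np.hypot(P[...,0]-c[0],P[...,1]-c[1])<s)
        m=cv2.morphologyEx(m.astype(np.uint8),cv2.MORPH_CLOSE,np.ones((5,5)))
        cs,_=cv2.findContours(m,cv2.RETR_EXTERNAL,cv2.CHAIN_APPROX_NONE); c=max(cs,key=cv2.contourArea)
        X=plane(n,c.reshape(-1,2),10)[:,:2]; r=cv2.minAreaRect(X.astype(np.float32)); print(n,nm,r)
        print(np.round(cv2.boxPoints(r)))
    # doorstop profile along axis
    a=np.radians(20); u=np.array([np.cos(a),np.sin(a)]); v=np.array([-u[1],u[0]])
    Q=P.reshape(-1,3); e=(Q[:,:2]-[569.5,-73.5]); s=e@u; w=e@v
    k=(abs(s)<60)&(abs(w)<30)&(Q[:,2]>3.5)&(Q[:,2]<60)
    for b in range(-50,50,10):
        kk=k&(s>=b)&(s<b+10)&(abs(w)<14)
        k2=k&(s>=b)&(s<b+10)
        if k2.sum()>3: print(b+5,"z %.1f"%np.median(Q[kk,2]) if kk.any() else'',"w %.0f..%.0f"%(w[k2].min(),w[k2].max()))
p=np.load("top0.npz")['p'][120:290,190:320,::-1]; cv2.imwrite("pics/crop0.png",cv2.resize(p,None,fx=3.5,fy=3.5,interpolation=cv2.INTER_CUBIC))
print(plane("top",np.array([[390,272],[388,305],[383,345]])/1.5,0).round())
E
```

```text
top sil ((497.99151611328125, -283.4468078613281), (269.5970153808594, 128.326171875), 12.897566795349121)
[[ 352. -251.]
 [ 381. -376.]
 [ 644. -316.]
 [ 615. -191.]]
top wood ((480.24493408203125, 288.51654052734375), (131.39801025390625, 182.91636657714844), 87.8990478515625)
[[386. 226.]
 [569. 220.]
 [574. 351.]
 [391. 358.]]
-45 z 6.7 w -24..26
-35 z 10.2 w -29..19
-25 z 12.8 w -30..27
-15 z 15.9 w -27..30
-5 z 19.8 w -28..23
5 z 23.0 w -27..19
15 z 26.3 w -16..28
25 z 29.8 w -16..26
35 z 33.2 w -17..19
45 z 36.2 w -30..20
side sil ((571.5342407226562, -269.5566711425781), (109.25971984863281, 93.9465103149414), 13.78347396850586)
[[ 507. -237.]
 [ 530. -328.]
 [ 636. -302.]
 [ 613. -211.]]
side wood ((480.5546875, 293.000732421875), (131.7421112060547, 181.7921142578125), 87.98601531982422)
[[387. 230.]
 [569. 224.]
 [574. 356.]
 [392. 362.]]
-45 z 5.5 w -15..20
-35 z 8.4 w -16..21
-25 z 11.8 w -16..21
-15 z 14.8 w -17..21
-5 z 18.2 w -17..21
5 z 21.7 w -16..21
15 z 25.0 w -16..20
25 z 28.4 w -14..21
35 z 31.3 w -16..21
45 z 33.9 w -16..21
[[620.  -0.   0.]
 [565.  -2.   0.]
 [500.  -1.   0.]]
```

View pics/crop0.png

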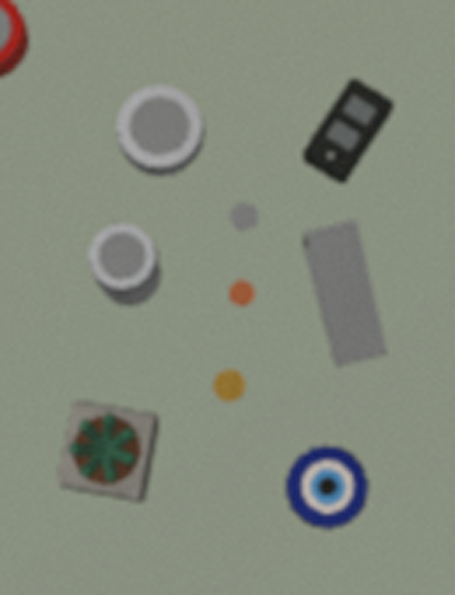

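The crop confirms the choices: silver low tin at (160,128), remote at (348,130), doorstop at (345,293), nazar at (327,487) and tall tin at (123,257). The red tin at the edge and the plant are left out. First I move over the doorstop.

```bash
python3 -m pendant '[[[-0.4,0.1,-0.15,-0.03,20],[-0.4,0.1,-0.15,-0.03,20],[-0.4,0.1,-0.15,-0.03,20],[-0.4,0.352,-0.539,-0.101,46],[-0.4,0.352,-0.539,-0.101,46],[-0.4,0.352,-0.539,-0.101,46],[-0.4,0.352,-0.539,-0.101,46],[-0.4,0.352,-0.539,-0.101,46],[-0.4,0.352,-0.539,-0.101,46],[-0.4,0.352,-0.539,-0.101,46],[-0.4,0.352,-0.539,-0.101,46],[-0.4,0.352,-0.539,-0.101,46],[-0.4,0.352,-0.539,-0.101,46],[-0.4,0.352,-0.539,-0.101,46],[-0.4,0.352,-0.539,-0.101,46],[-0.4,0.352,-0.539,-0.101,46],[-0.4,0.352,-0.539,-0.101,46],[-0.4,0.352,-0.539,-0.101,46],[-0.4,0.352,-0.539,-0.101,46]]]' 60
cat > s.py <<'E'
import sys
from rig import monitor,vision
from h import *
s=monitor.sense(); q=s['ee_rot']; a=np.degrees(2*np.arctan2(q[2],q[1]))
print("t %.2f"%s['time_s'],"pos",np.round(s['eef_pos'],1),"jaw %.1f"%a,"F",np.round(s['force'],1),"w %.3f"%s['grip_width'],"j6 %.2f"%s['joints'][5])
for n in sys.argv[2:]:
    p,d=vision.capture(n); np.savez(f"{n}_{sys.argv[1]}.npz",p=p,d=d)
    cv2.imwrite(f"pics/{n}_{sys.argv[1]}.png",cv2.resize(p[:,:,::-1],None,fx=1.5,fy=1.5,interpolation=cv2.INTER_CUBIC))
E
python3 s.py hov1 side
```

```text
time_s: 2.0
eef_pos: [583.4, -67.0, 130.7]
ee_rot: [0.0, 0.574, 0.819, 0.0]
force: [2.0, 0.4, -0.2]
grip_width: 0.703
t 2.00 pos [583.4 -67.  130.7] jaw 109.9 F [ 2.   0.4 -0.2] w 0.703 j6 -2.23
```

View pics/side_hov1.png

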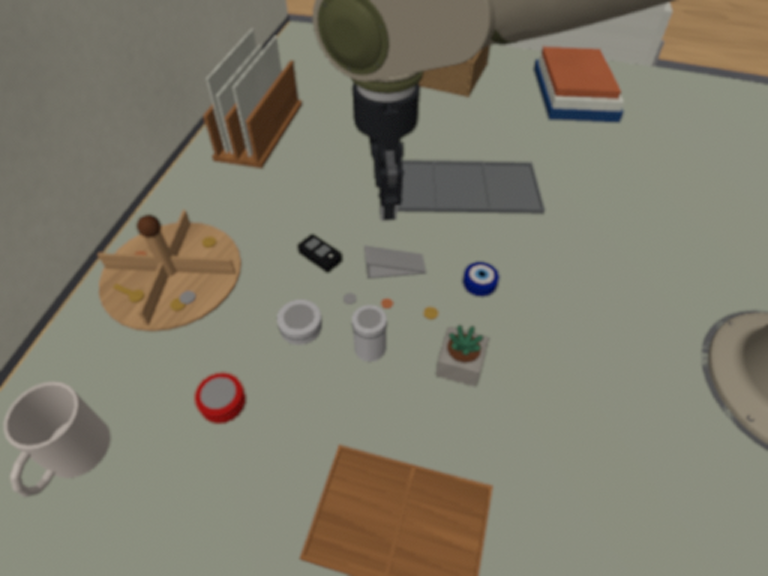

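The gripper hovers behind and above the doorstop in the side view, with its fingertip at about (388,217). I'll check the fingertip height from depth.

```bash
python3 - <<'E'
from h import *
P=cloud("side",np.load("side_hov1.npz")['d']); Q=P.reshape(-1,3)
k=(np.hypot(Q[:,0]-583,Q[:,1]+68)<70)&(Q[:,2]>100)&(Q[:,2]<200)
q=Q[k]; z=np.sort(q[:,2]); print(z[:8], z[len(z)//50])
low=q[q[:,2]<z[0]+15]; print(low.min(0),low.max(0),np.median(low,0))
E
```

```text
[133.32491681 134.20127784 134.35494251 135.09119389 135.49038293
 135.66480868 136.18367566 136.90584019] 135.66480868365593
[560.62285139 -93.15977237 133.32491681] [602.68855986 -22.28596216 147.78582632] [572.88765526 -29.8429197  142.82463117]
```

```bash
python3 -m pendant '[[[-0.4,0,-0.001,-0.03,0],[-0.4,0,-0.001,-0.07,0],[-0.4,0,-0.001,-0.10,0],[-0.4,0,-0.001,-0.115,0],[-0.4,0,-0.001,-0.122,0],[-0.4,0,-0.001,-0.127,0],[-0.4,0,-0.001,-0.127,0],[-0.4,0,-0.001,-0.127,0],[0.5,0,-0.001,-0.127,0],[0.5,0,-0.001,-0.127,0],[0.5,0,-0.001,-0.127,0],[0.5,0,-0.001,-0.127,0],[0.5,0,-0.001,-0.127,0],[0.5,0,-0.001,-0.127,0],[0.5,0,-0.001,-0.127,0],[0.5,0,-0.001,-0.127,0],[0.5,0,-0.001,-0.127,0]]]' 70; python3 s.py g1 side
```

```text
time_s: 3.75
eef_pos: [584.2, -69.0, 4.3]
ee_rot: [0.001, 0.575, 0.818, 0.0]
force: [0.2, 0.7, 6.0]
grip_width: 0.403
t 3.75 pos [584.2 -69.    4.3] jaw 109.8 F [0.2 0.7 6. ] w 0.403 j6 -2.23
```

View pics/side_g1.png

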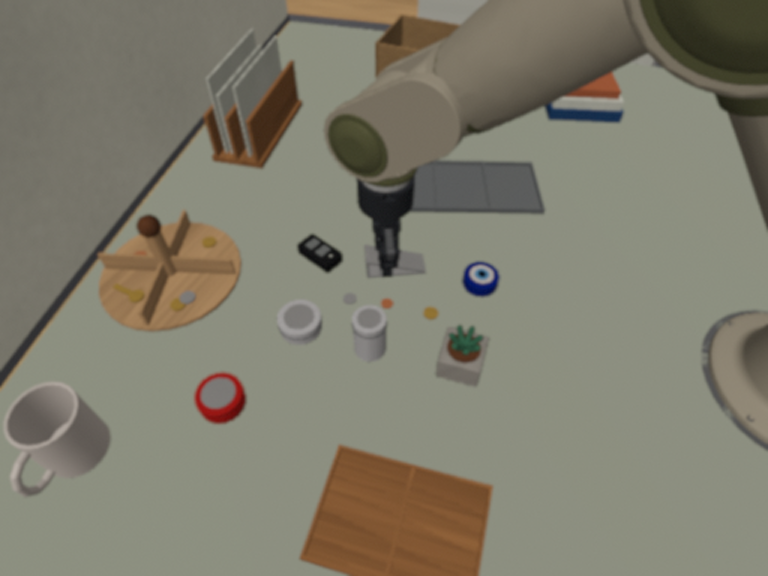

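```bash
python3 -m pendant '[[[0.5,0,0,0.01,0],[0.5,0,0,0.03,0],[0.5,0,0,0.06,0],[0.5,0,0,0.09,0],[0.5,-0.02,-0.03,0.1,-8],[0.5,-0.04,-0.06,0.1,-16],[0.5,-0.055,-0.085,0.1,-24],[0.5,-0.07,-0.11,0.1,-32],[0.5,-0.085,-0.135,0.1,-40],[0.5,-0.1,-0.16,0.1,-48],[0.5,-0.115,-0.18,0.1,-56],[0.5,-0.13,-0.20,0.1,-64],[0.5,-0.145,-0.22,0.1,-72],[0.5,-0.155,-0.235,0.1,-80],[0.5,-0.165,-0.245,0.1,-88],[0.5,-0.17,-0.25,0.1,-95],[0.5,-0.17,-0.25,0.1,-97],[0.5,-0.17,-0.25,0.1,-97],[0.5,-0.17,-0.25,0.1,-97]]]'; python3 s.py c1 side top
```

```text
time_s: 5.7
eef_pos: [413.6, -318.7, 103.5]
ee_rot: [-0.0, 0.994, 0.112, -0.0]
force: [-0.8, -0.2, -2.0]
grip_width: 0.405
t 5.70 pos [ 413.6 -318.7  103.5] jaw 12.9 F [-0.8 -0.2 -2. ] w 0.405 j6 -1.11
```

View pics/side_c1.png

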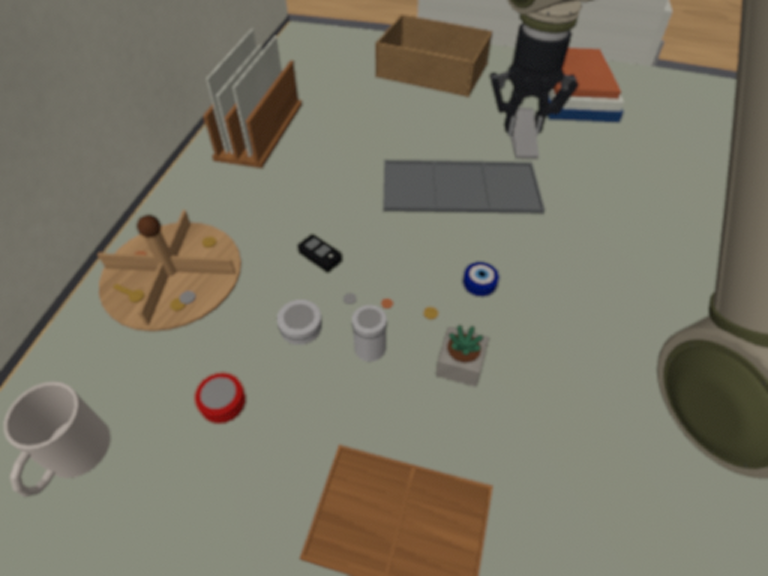

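View pics/top_c1.png

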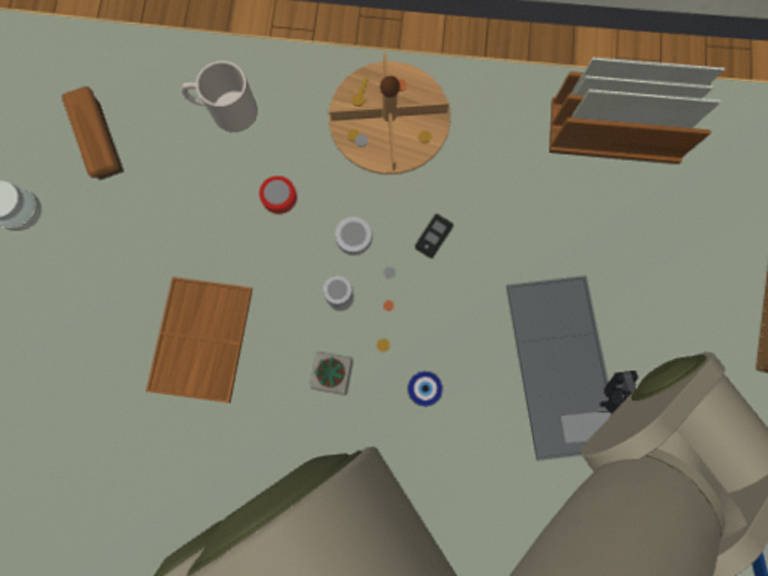

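The doorstop is held, with its low end (side (525,155), top (578,428)) pointing to +y over the right bay. I'll check its heading and slope.

```bash
python3 - <<'E'
from h import *
for n in("side","top"):
    z=np.load(n+"_c1.npz"); P=cloud(n,z['d']); p=z['p'].astype(int)
    k=(P[...,2]>95)&(P[...,2]<150)&(abs(P[...,0]-408)<40)&(P[...,1]>-312)&(P[...,1]<-240)&(p.mean(2)>90)
    q=P[k]; print(n,len(q), q.min(0).round(),q.max(0).round())
    A=np.c_[q[:,:2]-q[:,:2].mean(0),np.ones(len(q))]; c=np.linalg.lstsq(A,q[:,2],rcond=None)[0]; print("grad",c, "exp",-.333*np.sin(np.radians(12.9)),)
    r=cv2.minAreaRect(q[:,:2].astype(np.float32)); print(r)
E
```

```text
side 394 [ 383. -312.   97.] [ 441. -254.  149.]
grad [ 1.40034405e-02 -3.29606609e-01  1.11402505e+02] exp -0.07434228863164681
((410.1556091308594, -283.798828125), (54.1197395324707, 57.908939361572266), 9.667924880981445)
top 484 [ 384. -312.   99.] [ 435. -256.  135.]
grad [ 3.89380718e-02 -3.19033622e-01  1.13297258e+02] exp -0.07434228863164681
((408.83502197265625, -285.8657531738281), (37.089256286621094, 61.68526077270508), 19.756921768188477)
```

```bash
python3 -m pendant '[[[0.5,0,0,-0.02,0],[0.5,0,0,-0.05,0],[0.5,0,0,-0.075,0],[0.5,0,0,-0.084,0],[0.5,0,0,-0.088,0],[0.5,0,0,-0.091,0],[0.5,0,0,-0.093,0],[0.5,0,0,-0.094,0],[0.5,0,0,-0.095,0],[0.5,0,0,-0.095,0],[0.5,0,0,-0.095,0]]]'; python3 s.py l1
```

```text
time_s: 6.9
eef_pos: [413.6, -318.9, 8.5]
ee_rot: [0.0, 0.994, 0.112, 0.0]
force: [-0.2, -0.2, -3.0]
grip_width: 0.408
t 6.90 pos [ 413.6 -318.9    8.5] jaw 12.8 F [-0.2 -0.2 -3. ] w 0.408 j6 -1.11
```

```bash
python3 -m pendant '[[[0.5,0,0,-0.001,0],[0.5,0,0,-0.001,0],[0.5,0,0,-0.001,0]]]'; python3 -m pendant '[[[0.5,0,0,-0.001,0],[0.5,0,0,-0.001,0],[0.5,0,0,-0.001,0]]]'
```

```text
time_s: 7.2
eef_pos: [413.7, -319.0, 8.3]
ee_rot: [0.0, 0.994, 0.112, 0.0]
force: [-2.7, 2.7, 8.6]
grip_width: 0.407
time_s: 7.5
eef_pos: [413.7, -319.0, 8.2]
ee_rot: [0.0, 0.994, 0.112, 0.0]
force: [-6.4, 6.7, 20.1]
grip_width: 0.405
```

```bash
python3 -m pendant '[[[0.5,0,0,0.001,0],[0.0,0,0,0.001,0],[-0.1,0,0,0.001,0],[-0.1,0,0,0.001,0],[-0.1,0,0,0.001,0],[-0.1,0,0,0.001,0],[-0.1,0,0,0.02,0],[-0.1,0,0,0.05,0],[-0.1,0,0,0.09,0],[-0.1,0,0,0.13,0],[-0.1,0,0,0.13,0]]]'; python3 s.py r1 side
```

```text
time_s: 8.6
eef_pos: [415.2, -320.6, 141.2]
ee_rot: [0.004, 0.994, 0.112, 0.003]
force: [0.5, 0.1, -1.1]
grip_width: 0.549
t 8.60 pos [ 415.2 -320.6  141.2] jaw 12.8 F [ 0.5  0.1 -1.1] w 0.549 j6 -1.11
```

View pics/side_r1.png

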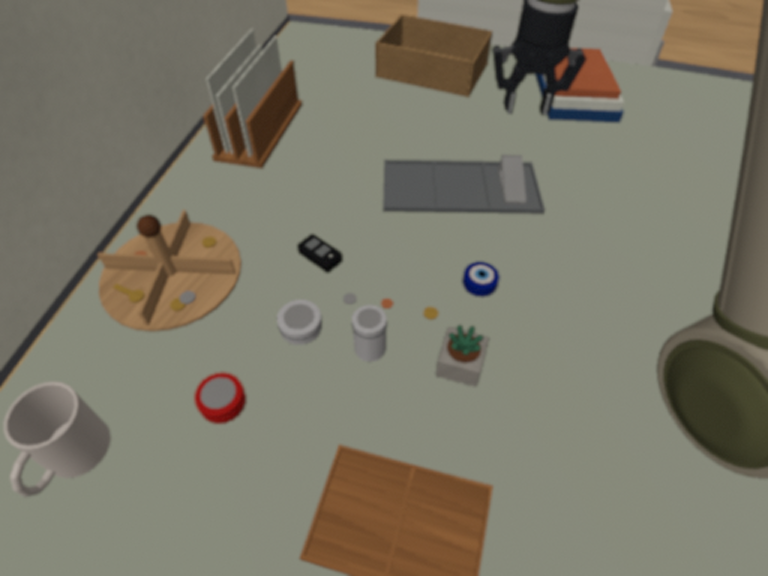

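The doorstop lies in the right-hand bay at (512,180). Next is the tall tin.

```bash
python3 -m pendant '[[[-0.53,0.02,0.04,0.01,0],[-0.53,0.05,0.12,0.01,0],[-0.53,0.155,0.397,0.01,0],[-0.53,0.155,0.397,0.01,0],[-0.53,0.155,0.397,0.01,0],[-0.53,0.155,0.397,0.01,0],[-0.53,0.155,0.397,0.01,0],[-0.53,0.155,0.397,0.01,0],[-0.53,0.155,0.397,0.01,0],[-0.53,0.155,0.397,0.01,0],[-0.53,0.155,0.397,0.01,0],[-0.53,0.155,0.397,0.01,0],[-0.53,0.155,0.397,0.01,0]]]' 40; python3 s.py r2 side
```

```text
time_s: 9.95
eef_pos: [568.3, 77.1, 146.0]
ee_rot: [-0.0, 0.994, 0.111, -0.0]
force: [0.6, -0.3, 0.1]
grip_width: 0.765
t 9.95 pos [568.3  77.1 146. ] jaw 12.7 F [ 0.6 -0.3  0.1] w 0.765 j6 -0.29
```

```bash
python3 - <<'E'
from h import *
z=np.load("side_r2.npz"); P=cloud("side",z['d'])
a=np.radians(12.9);u=np.array([np.cos(a),np.sin(a)]);v=np.array([-u[1],u[0]])
e=P[...,:2]-[498,-284]; s=e@u; w=e@v
k=(s<-55)&(s>-130)&(abs(w)<60)&(P[...,2]>12)&(P[...,2]<60)
q=P[k]; print(len(q),"s",s[k].min(),s[k].max(),"w",w[k].min(),w[k].max(),"zmax",q[:,2].max())
m=(abs(s[k]+90)<14)
A=np.c_[s[k][m]+90,w[k][m],np.ones(m.sum())]; print(np.linalg.lstsq(A,q[m][:,2],rcond=None)[0])
E
```

```text
383 s -109.11787474612737 -71.02494863537108 w -42.01875989757397 43.903581709165664 zmax 39.35228371598872
[-0.02758401 -0.30545915 23.83871564]
```

View pics/side_r2.png

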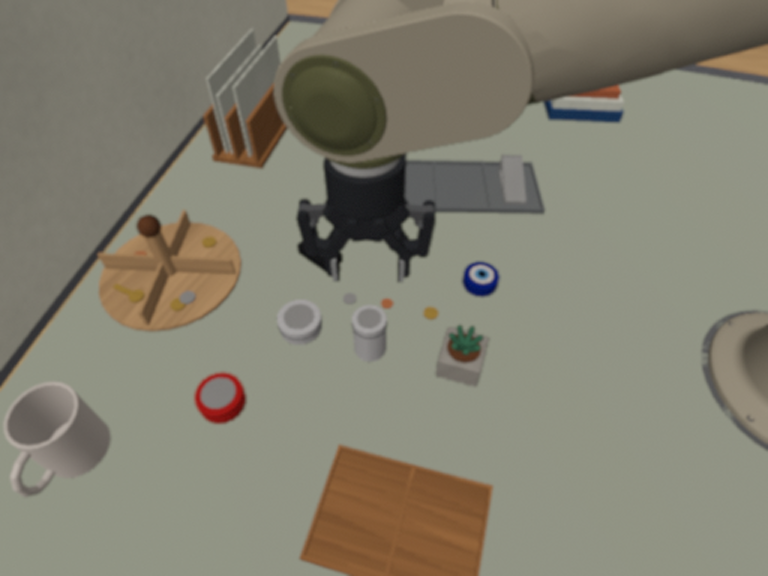

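The doorstop sits flat and centred: s = -90 and w about 0, peak z about 40 with the slope as on the bench. The jaws straddle the tin, so I go down and grip.

```bash
python3 -m pendant '[[[-0.53,0,0,-0.03,0],[-0.53,0,0,-0.06,0],[-0.53,0,0,-0.09,0],[-0.53,0,0,-0.11,0],[-0.53,0,0,-0.121,0],[-0.53,0,0,-0.121,0],[0.4,0,0,-0.121,0],[0.4,0,0,-0.121,0],[0.4,0,0,-0.121,0],[0.4,0,0,-0.121,0],[0.4,0,0,-0.121,0],[0.4,0,0,-0.121,0],[0.4,0,0,-0.121,0],[0.4,0,0,-0.121,0]]]' 40; python3 s.py g2
```

```text
time_s: 11.4
eef_pos: [569.5, 78.0, 26.8]
ee_rot: [0.0, 0.994, 0.112, 0.001]
force: [0.2, -1.1, 5.8]
grip_width: 0.505
t 11.40 pos [569.5  78.   26.8] jaw 12.8 F [ 0.2 -1.1  5.8] w 0.505 j6 -0.29
```

```bash
python3 -m pendant '[[[0.4,0,0,0.01,0],[0.4,0,0,0.03,0],[0.4,0,0,0.06,0],[0.4,0,0,0.09,0],[0.4,-0.006,-0.03,0.1,0],[0.4,-0.012,-0.06,0.1,0],[0.4,-0.018,-0.095,0.1,0],[0.4,-0.025,-0.13,0.1,0],[0.4,-0.032,-0.165,0.1,0],[0.4,-0.039,-0.2,0.1,0],[0.4,-0.046,-0.235,0.1,0],[0.4,-0.053,-0.27,0.1,0],[0.4,-0.059,-0.305,0.1,0],[0.4,-0.064,-0.33,0.1,0],[0.4,-0.068,-0.35,0.1,0],[0.4,-0.07,-0.358,0.1,0],[0.4,-0.0705,-0.362,0.1,0],[0.4,-0.0705,-0.362,0.1,0],[0.4,-0.0705,-0.362,0.1,0]]]'; python3 s.py c2 top side
```

```text
time_s: 13.3
eef_pos: [498.3, -282.9, 125.4]
ee_rot: [-0.0, 0.994, 0.112, 0.0]
force: [0.2, 0.5, -1.7]
grip_width: 0.504
t 13.30 pos [ 498.3 -282.9  125.4] jaw 12.9 F [ 0.2  0.5 -1.7] w 0.504 j6 -0.95
```

View pics/side_c2.png

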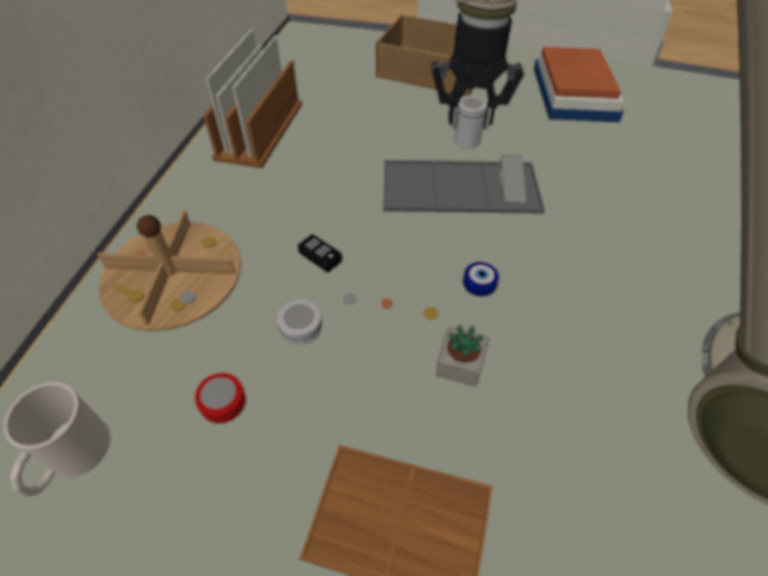

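The tin hangs upright over the middle bay at (468,120), so I lower it.

```bash
python3 -m pendant '[[[0.4,0,-0.001,-0.02,0],[0.4,0,-0.001,-0.05,0],[0.4,0,-0.001,-0.075,0],[0.4,0,-0.001,-0.084,0],[0.4,0,-0.001,-0.088,0],[0.4,0,-0.001,-0.091,0],[0.4,0,-0.001,-0.093,0],[0.4,0,-0.001,-0.094,0],[0.4,0,-0.001,-0.094,0],[0.4,0,-0.001,-0.094,0]]]'; python3 s.py l2;  python3 -m pendant '[[[0.4,0,0,-0.001,0],[0.4,0,0,-0.001,0]]]'
```

```text
time_s: 14.4
eef_pos: [498.2, -284.9, 31.6]
ee_rot: [0.0, 0.994, 0.112, 0.0]
force: [0.3, -0.0, -1.2]
grip_width: 0.504
t 14.40 pos [ 498.2 -284.9   31.6] jaw 12.8 F [ 0.3 -0.  -1.2] w 0.504 j6 -0.95
time_s: 14.6
eef_pos: [498.3, -285.0, 30.8]
ee_rot: [0.0, 0.994, 0.112, 0.0]
force: [-1.3, 0.2, 4.2]
grip_width: 0.507
```

```bash
python3 -m pendant '[[[0.4,0,0,0,0],[0.0,0,0,0,0],[-0.3,0,0,0,0],[-0.3,0,0,0,0],[-0.3,0,0,0,0],[-0.3,0,0,0,0],[-0.3,0,0,0.02,0],[-0.3,0,0,0.05,0],[-0.3,0,0,0.08,0],[-0.3,0,0,0.11,0],[-0.3,0,0,0.115,0],[-0.3,0,0,0.115,0]]]'; python3 s.py r3 side
```

```text
time_s: 15.8
eef_pos: [498.3, -284.9, 145.8]
ee_rot: [0.001, 0.994, 0.112, 0.0]
force: [-0.3, -0.5, -0.0]
grip_width: 0.65
t 15.80 pos [ 498.3 -284.9  145.8] jaw 12.8 F [-0.3 -0.5 -0. ] w 0.650 j6 -0.95
```

View pics/side_r3.png

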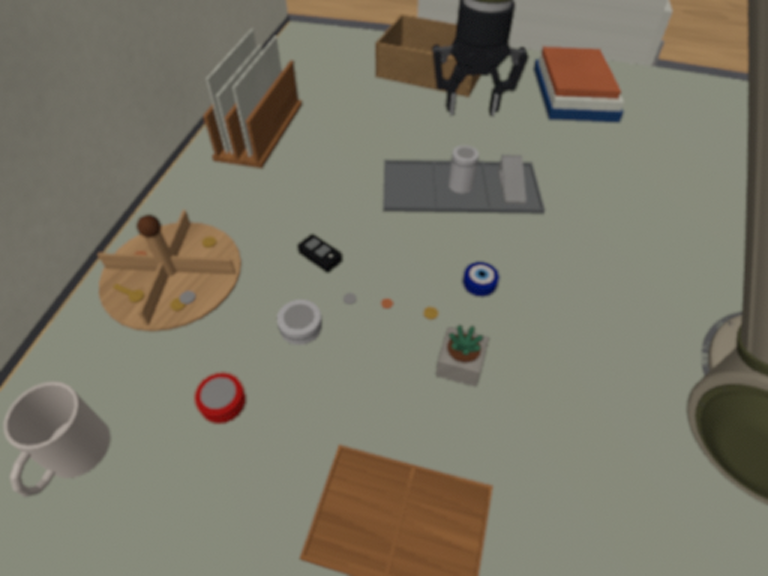

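The tall tin stands in the middle bay at (462,170). Now the remote.

```bash
python3 -m pendant '[[[-0.4,0.03,0.03,0,8],[-0.4,0.1885,0.221,-0.04,49.5],[-0.4,0.1885,0.221,-0.04,49.5],[-0.4,0.1885,0.221,-0.04,49.5],[-0.4,0.1885,0.221,-0.04,49.5],[-0.4,0.1885,0.221,-0.04,49.5],[-0.4,0.1885,0.221,-0.04,49.5],[-0.4,0.1885,0.221,-0.04,49.5],[-0.4,0.1885,0.221,-0.04,49.5],[-0.4,0.1885,0.221,-0.04,49.5],[-0.4,0.1885,0.221,-0.04,49.5]]]' 30; python3 s.py r4 side; python3 -m pendant '[[[-0.4,0,0,-0.03,0],[-0.4,0,0,-0.06,0],[-0.4,0,0,-0.085,0],[-0.4,0,0,-0.095,0],[-0.4,0,0,-0.1,0],[-0.4,0,0,-0.103,0],[-0.4,0,0,-0.103,0],[-0.4,0,0,-0.103,0]]]'
```

```text
time_s: 16.95
eef_pos: [686.3, -64.9, 105.6]
ee_rot: [0.0, 0.856, 0.517, 0.0]
force: [-0.7, 0.1, 0.2]
grip_width: 0.702
t 16.95 pos [686.3 -64.9 105.6] jaw 62.2 F [-0.7  0.1  0.2] w 0.702 j6 -1.35
time_s: 17.8
eef_pos: [687.1, -64.0, 3.4]
ee_rot: [0.001, 0.856, 0.517, 0.001]
force: [0.3, 0.3, 0.4]
grip_width: 0.703
```

```bash
python3 -m pendant '[[[0.5,0,0,0,0],[0.5,0,0,0,0],[0.5,0,0,0,0],[0.5,0,0,0,0],[0.5,0,0,0,0],[0.5,0,0,0,0],[0.5,0,0,0,0],[0.5,0,0,0,0]]]' 30; python3 s.py g4 side
```

```text
time_s: 18.6
eef_pos: [686.9, -63.9, 3.0]
ee_rot: [0.0, 0.856, 0.517, 0.0]
force: [-1.8, 1.1, 5.2]
grip_width: 0.415
t 18.60 pos [686.9 -63.9   3. ] jaw 62.3 F [-1.8  1.1  5.2] w 0.415 j6 -1.35
```

View pics/side_g4.png

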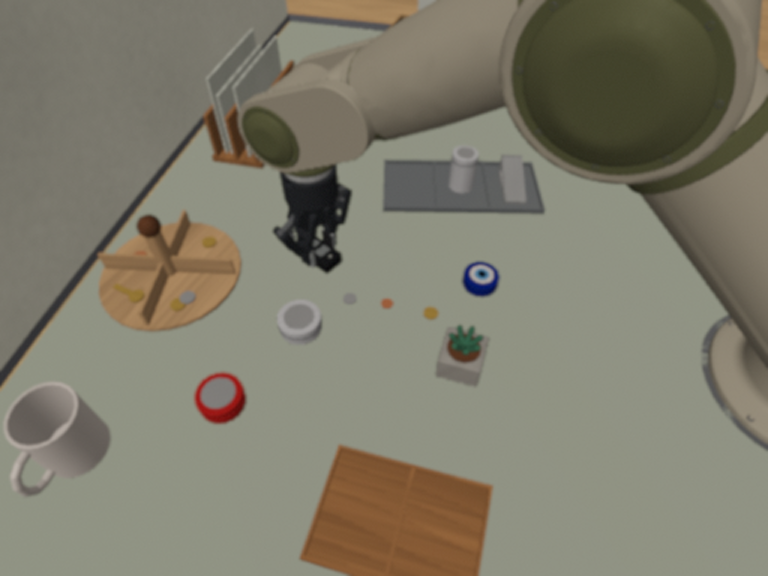

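The jaws hold the remote at (325,258), at 35 mm opening. I lift it and carry it to the far bay.

```bash
python3 -m pendant '[[[0.5,0,0,0.01,0],[0.5,0,0,0.03,0],[0.5,0,0,0.06,0],[0.5,0,0,0.09,0],[0.5,-0.01,-0.02,0.1,-7],[0.5,-0.024,-0.05,0.1,-14],[0.5,-0.04,-0.08,0.1,-21],[0.5,-0.055,-0.11,0.1,-28],[0.5,-0.07,-0.14,0.1,-35],[0.5,-0.084,-0.165,0.1,-42],[0.5,-0.093,-0.185,0.1,-47],[0.5,-0.1,-0.197,0.1,-49.5],[0.5,-0.101,-0.2,0.1,-49.5],[0.5,-0.101,-0.2,0.1,-49.5],[0.5,-0.101,-0.2,0.1,-49.5]]]'; python3 s.py c4 top side
```

```text
time_s: 20.15
eef_pos: [586.0, -262.8, 102.3]
ee_rot: [-0.0, 0.994, 0.113, 0.0]
force: [-1.4, 0.2, -0.4]
grip_width: 0.416
t 20.15 pos [ 586.  -262.8  102.3] jaw 13.0 F [-1.4  0.2 -0.4] w 0.416 j6 -0.83
```

View pics/side_c4.png

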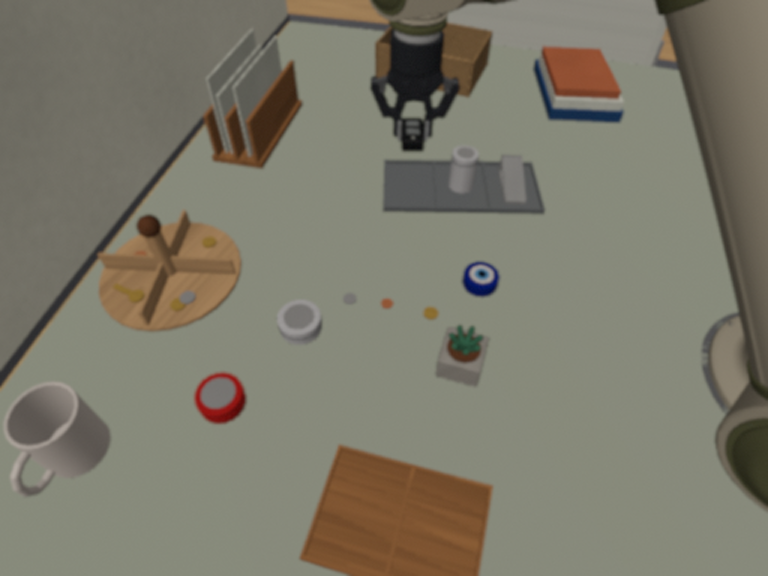

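View pics/top_c4.png

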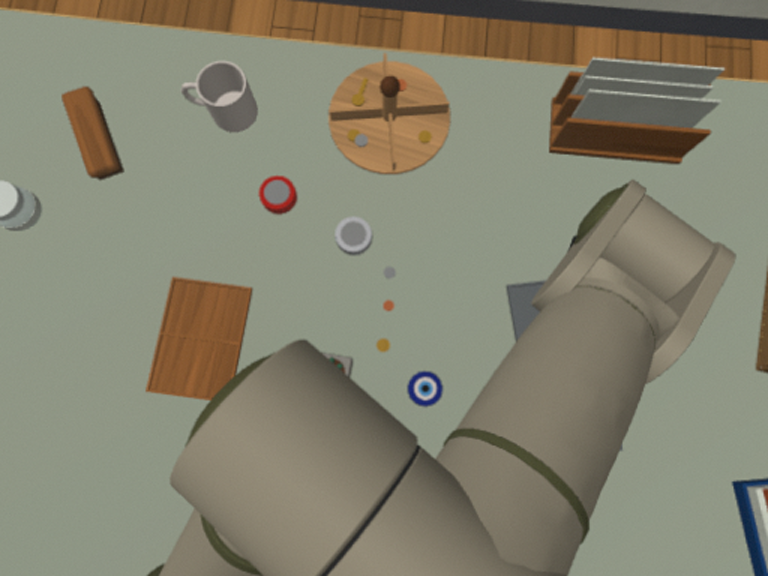

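The remote is held level over the left (far) bay at (413,132) in the side view. I lower it.

```bash
python3 -m pendant '[[[0.5,0,-0.001,-0.02,0],[0.5,0,-0.001,-0.05,0],[0.5,0,-0.001,-0.075,0],[0.5,0,-0.001,-0.084,0],[0.5,0,-0.001,-0.088,0],[0.5,0,-0.001,-0.091,0],[0.5,0,-0.001,-0.093,0],[0.5,0,-0.001,-0.0945,0],[0.5,0,-0.001,-0.0945,0],[0.5,0,-0.001,-0.0945,0]]]';  python3 -m pendant '[[[0.5,0,0,-0.001,0],[0.5,0,0,-0.001,0]]]'
```

```text
time_s: 21.25
eef_pos: [585.7, -264.9, 8.2]
ee_rot: [0.0, 0.994, 0.112, 0.0]
force: [0.1, -0.2, -0.3]
grip_width: 0.415
time_s: 21.45
eef_pos: [585.8, -264.9, 7.0]
ee_rot: [0.0, 0.994, 0.112, 0.0]
force: [-0.2, 0.8, 1.2]
grip_width: 0.415
```

```bash
python3 -m pendant '[[[0.5,0,0,-0.0005,0],[0.0,0,0,-0.0005,0],[-0.1,0,0,-0.0005,0],[-0.1,0,0,-0.0005,0],[-0.1,0,0,-0.0005,0],[-0.1,0,0,-0.0005,0],[-0.1,0,0,0.02,0],[-0.1,0,0,0.05,0],[-0.1,0,0,0.08,0],[-0.1,0,0,0.11,0],[-0.1,0,0,0.125,0],[-0.1,0,0,0.125,0],[-0.1,0,0,0.125,0]]]'; python3 s.py r5 side
```

```text
time_s: 22.75
eef_pos: [585.3, -264.7, 130.9]
ee_rot: [-0.0, 0.994, 0.112, -0.0]
force: [-0.1, -0.2, -0.1]
grip_width: 0.547
t 22.75 pos [ 585.3 -264.7  130.9] jaw 12.8 F [-0.1 -0.2 -0.1] w 0.547 j6 -0.83
```

View pics/side_r5.png

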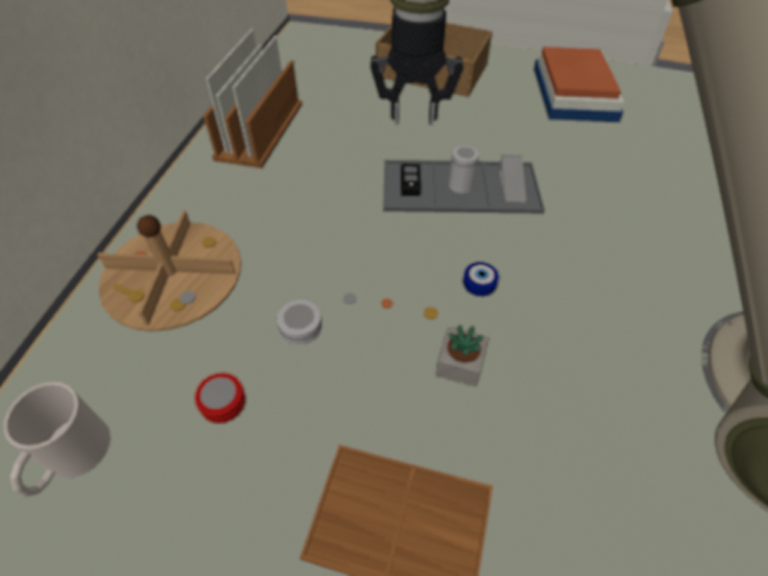

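The remote lies in the left bay at (411,180), so the silicone tray is done. Next is the glass disc.

```bash
python3 -m pendant '[[[-0.8,-0.02,0.03,0,8],[-0.8,-0.148,0.193,0,75],[-0.8,-0.148,0.193,0,75],[-0.8,-0.148,0.193,0,75],[-0.8,-0.148,0.193,0,75],[-0.8,-0.148,0.193,0,75],[-0.8,-0.148,0.193,0,75],[-0.8,-0.148,0.193,0,75],[-0.8,-0.148,0.193,0,75],[-0.8,-0.148,0.193,0,75],[-0.8,-0.148,0.193,-0.03,75],[-0.8,-0.148,0.193,-0.03,75],[-0.8,-0.148,0.193,-0.03,75]]]' 30; python3 s.py r6 side; python3 -m pendant '[[[-0.8,0,0,-0.03,0],[-0.8,0,0,-0.06,0],[-0.8,0,0,-0.08,0],[-0.8,0,0,-0.09,0],[-0.8,0,0,-0.096,0],[-0.8,0,0,-0.1,0],[-0.8,0,0,-0.101,0],[-0.8,0,0,-0.101,0]]]'
```

```text
time_s: 24.1
eef_pos: [437.3, -71.7, 101.7]
ee_rot: [-0.001, 0.721, 0.693, -0.0]
force: [0.5, -0.2, -0.2]
grip_width: 0.897
t 24.10 pos [437.3 -71.7 101.7] jaw 87.7 F [ 0.5 -0.2 -0.2] w 0.897 j6 -1.96
time_s: 24.95
eef_pos: [437.9, -72.0, 1.3]
ee_rot: [0.0, 0.72, 0.694, 0.0]
force: [0.1, 0.0, 1.1]
grip_width: 0.898
```

View pics/side_r6.png

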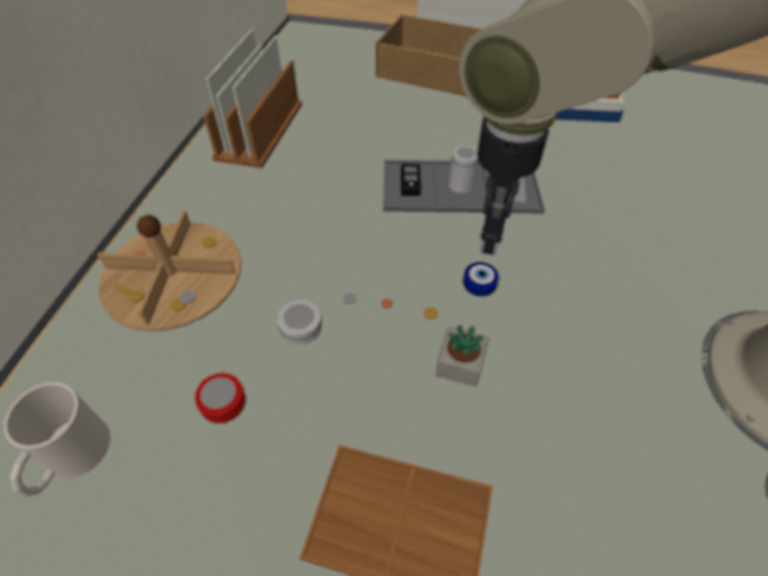

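The jaws came down over the disc, which sat at (481,278) in the hover picture. I close on it.

```bash
python3 -m pendant '[[[-0.4,0,0,0,0],[0.2,0,0,0,0],[0.2,0,0,0,0],[0.2,0,0,0,0],[0.2,0,0,0,0],[0.2,0,0,0,0],[0.2,0,0,0,0]]]' 35; python3 -m pendant '[[[0.2,0,0,0.005,0],[0.2,0,0,0.01,0],[0.2,0,0,0.03,0],[0.2,0,0,0.05,0],[0.2,0,0,0.08,0],[0.2,0,0,0.1,0],[0.2,0,0,0.1,0]]]'; python3 s.py g6 side
```

```text
time_s: 25.65
eef_pos: [437.8, -71.9, 1.5]
ee_rot: [0.0, 0.72, 0.694, 0.0]
force: [-1.6, 1.3, 8.0]
grip_width: 0.616
time_s: 26.35
eef_pos: [438.8, -72.3, 103.2]
ee_rot: [0.002, 0.72, 0.694, 0.001]
force: [-0.5, -0.3, -2.4]
grip_width: 0.609
t 26.35 pos [438.8 -72.3 103.2] jaw 87.8 F [-0.5 -0.3 -2.4] w 0.609 j6 -1.96
```

View pics/side_g6.png

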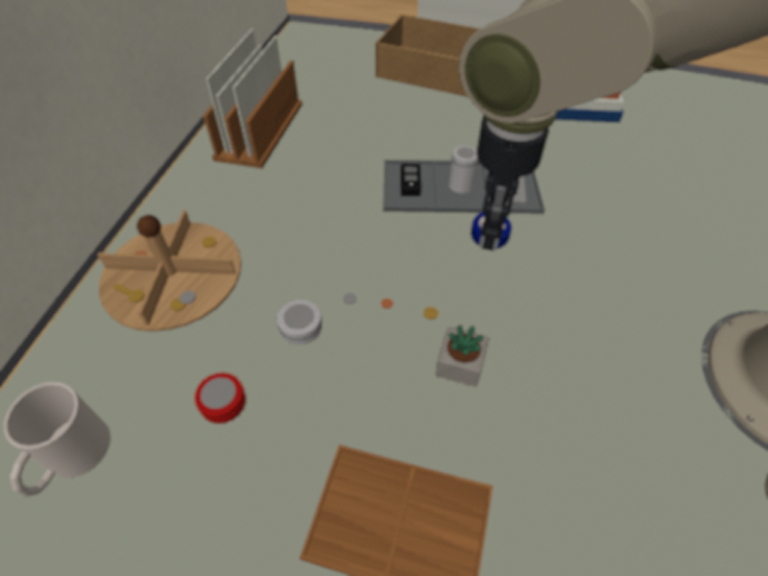

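The disc is lifted at (491,230), and its outline looks a bit taller than before. I'll check whether it is tilted.

```bash
python3 s.py g6b side top; python3 - <<'E'
from h import *
for n in ("side","top"):
    z=np.load(n+"_g6b.npz"); P=cloud(n,z['d']); hsv=cv2.cvtColor(z['p'],cv2.COLOR_RGB2HSV)
    k=(np.hypot(P[...,0]-437,P[...,1]+72)<40)&(P[...,2]>90)&(P[...,2]<140)&((hsv[...,1]>90)&(hsv[...,0]>95)&(hsv[...,0]<135)|(hsv[...,2]>140))
    q=P[k]; 
    if len(q)<10: print(n,len(q)); continue
    print(n,len(q),q.min(0).round(1),q.max(0).round(1))
    for x in range(int(q[:,0].min()),int(q[:,0].max()),6):
        kk=(q[:,0]>=x)&(q[:,0]<x+6)
        if kk.any(): print(x,"z",q[kk,2].min().round(),q[kk,2].max().round(),"y",q[kk,1].min().round(),q[kk,1].max().round())
z=np.load("side_g6b.npz")['p'][110:190,280:380,::-1]; cv2.imwrite("pics/cropg6.png",cv2.resize(z,None,fx=6,fy=6,interpolation=cv2.INTER_CUBIC))
E
```

```text
t 26.40 pos [437.9 -72.  101.6] jaw 87.8 F [ 0.8  0.5 -1.8] w 0.612 j6 -1.96
side 166 [413.4 -90.9 102.4] [462.8 -47.3 122.3]
413 z 109.0 122.0 y -81.0 -53.0
419 z 104.0 122.0 y -85.0 -48.0
425 z 106.0 120.0 y -49.0 -48.0
449 z 102.0 122.0 y -91.0 -47.0
455 z 104.0 122.0 y -83.0 -51.0
461 z 111.0 122.0 y -74.0 -60.0
top 0
```

View pics/cropg6.png

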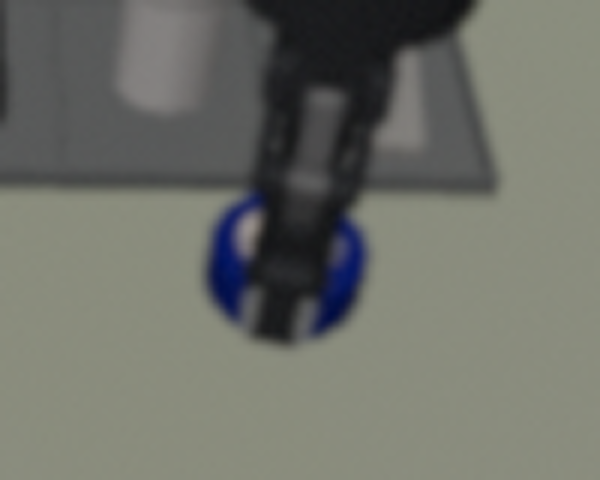

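The disc is level, with its rim at z 122 on both sides. I carry it high over the plant to the wooden tray's near bay.

```bash
python3 -m pendant '[[[0.2,0,0.005,0.02,0],[0.2,0,0.02,0.035,0],[0.2,0,0.045,0.04,0],[0.2,0,0.075,0.04,0],[0.2,0,0.105,0.04,0],[0.2,0,0.135,0.04,0],[0.2,0,0.165,0.04,0],[0.2,-0.001,0.195,0.04,0],[0.2,-0.001,0.225,0.04,0],[0.2,-0.001,0.255,0.04,0],[0.2,-0.001,0.285,0.04,0],[0.2,-0.002,0.31,0.035,0],[0.2,-0.002,0.333,0.02,0],[0.2,-0.002,0.35,0.005,0],[0.2,-0.002,0.36,-0.01,0],[0.2,-0.002,0.364,-0.02,0],[0.2,-0.002,0.364,-0.03,0],[0.2,-0.002,0.364,-0.03,0],[0.2,-0.002,0.364,-0.03,0]]]'; python3 s.py c6 side top
```

```text
time_s: 28.4
eef_pos: [435.8, 291.7, 70.9]
ee_rot: [0.0, 0.721, 0.693, -0.0]
force: [-0.3, 0.2, -1.4]
grip_width: 0.616
t 28.40 pos [435.8 291.7  70.9] jaw 87.8 F [-0.3  0.2 -1.4] w 0.616 j6 -1.17
```

View pics/side_c6.png

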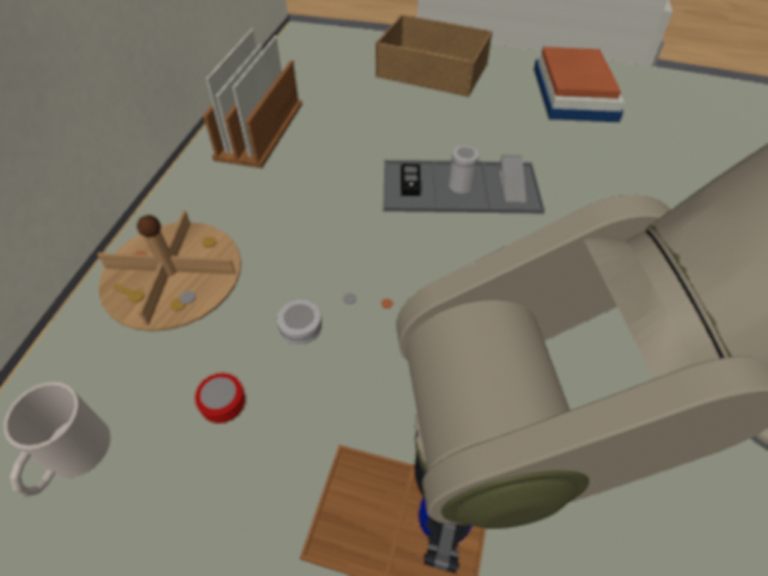

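View pics/top_c6.png

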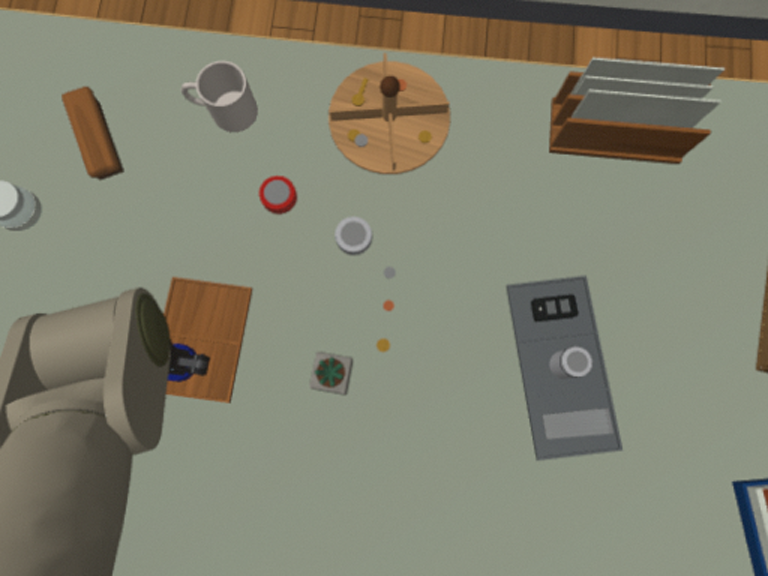

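The silicone tray (top view) holds the remote (555,308), tin (575,362) and doorstop (578,423), one per bay. The disc is over the near wooden bay at (187,362). I lower it gently.

```bash
python3 -m pendant '[[[0.2,0,0.001,-0.015,0],[0.2,0,0.001,-0.03,0],[0.2,0,0.001,-0.045,0],[0.2,0,0.001,-0.054,0],[0.2,0,0.001,-0.058,0],[0.2,0,0.001,-0.061,0],[0.2,0,0.001,-0.063,0],[0.2,0,0.001,-0.064,0],[0.2,0,0.001,-0.0645,0],[0.2,0,0.001,-0.0645,0],[0.2,0,0.001,-0.0645,0]]]';  python3 -m pendant '[[[0.2,0,0,-0.0005,0],[0.2,0,0,-0.001,0],[0.2,0,0,-0.001,0]]]'
```

```text
time_s: 29.6
eef_pos: [435.7, 293.2, 6.5]
ee_rot: [0.0, 0.72, 0.694, 0.0]
force: [-0.1, 0.1, -0.7]
grip_width: 0.613
time_s: 29.9
eef_pos: [435.6, 293.2, 5.6]
ee_rot: [0.0, 0.72, 0.694, 0.0]
force: [-1.2, -0.2, 3.7]
grip_width: 0.616
```

```bash
python3 -m pendant '[[[-0.1,0,0,0,0],[-0.3,0,0,0,0],[-0.5,0,0,0,0],[-0.55,0,0,0,0],[-0.55,0,0,0,0],[-0.55,0,0,0,0],[-0.55,0,0,0.01,0],[-0.55,0,0,0.03,0],[-0.55,0,0,0.06,0],[-0.55,0,0,0.09,0],[-0.55,0,0,0.12,0],[-0.55,0,0,0.125,0],[-0.55,0,0,0.125,0]]]'; python3 s.py r7 top
```

```text
time_s: 31.2
eef_pos: [435.8, 293.3, 131.3]
ee_rot: [0.0, 0.72, 0.694, 0.001]
force: [0.6, 0.5, -0.6]
grip_width: 0.773
t 31.20 pos [435.8 293.3 131.3] jaw 87.8 F [ 0.6  0.5 -0.6] w 0.773 j6 -1.16
```

View pics/top_r7.png

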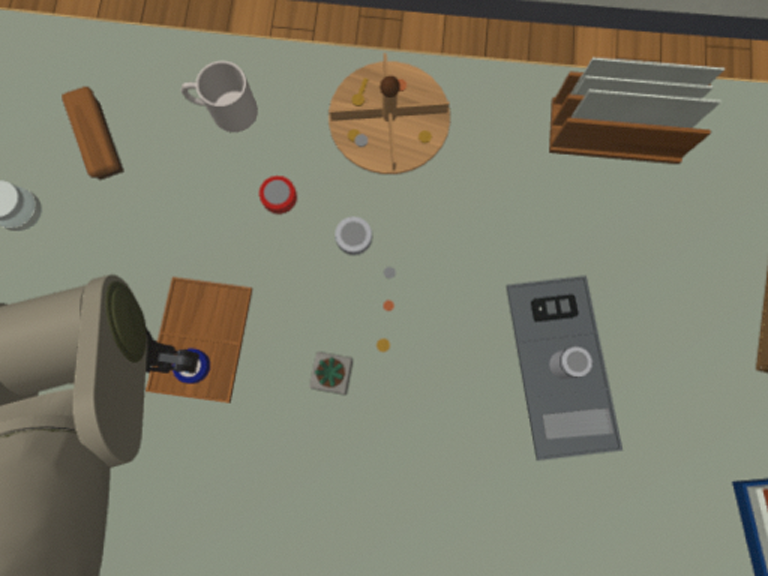

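The disc sits in the near wooden bay at (191,366). Last is the silver low tin at (353,235), not the red one at (278,194).

```bash
python3 -m pendant '[[[-0.9,0.02,-0.02,0,0],[-0.9,0.236,-0.225,0,0],[-0.9,0.236,-0.225,0,0],[-0.9,0.236,-0.225,0,0],[-0.9,0.236,-0.225,0,0],[-0.9,0.236,-0.225,0,0],[-0.9,0.236,-0.225,0,0],[-0.9,0.236,-0.225,0,0],[-0.9,0.236,-0.225,-0.03,0],[-0.9,0.236,-0.225,-0.03,0],[-0.9,0.236,-0.225,-0.03,0]]]' 40; python3 s.py r8 side; python3 -m pendant '[[[-0.9,0,0,-0.03,0],[-0.9,0,0,-0.06,0],[-0.9,0,0,-0.08,0],[-0.9,0,0,-0.09,0],[-0.9,0,0,-0.096,0],[-0.9,0,0,-0.098,0],[-0.9,0,0,-0.098,0],[-0.9,0,0,-0.098,0]]]'
```

```text
time_s: 32.35
eef_pos: [670.9, 68.6, 99.5]
ee_rot: [-0.001, 0.72, 0.694, -0.001]
force: [0.0, 0.4, 1.1]
grip_width: 0.948
t 32.35 pos [670.9  68.6  99.5] jaw 87.9 F [0.  0.4 1.1] w 0.948 j6 -1.60
time_s: 33.2
eef_pos: [672.1, 68.2, 3.4]
ee_rot: [0.001, 0.72, 0.694, 0.001]
force: [0.4, -0.2, -0.3]
grip_width: 0.947
```

View pics/side_r8.png

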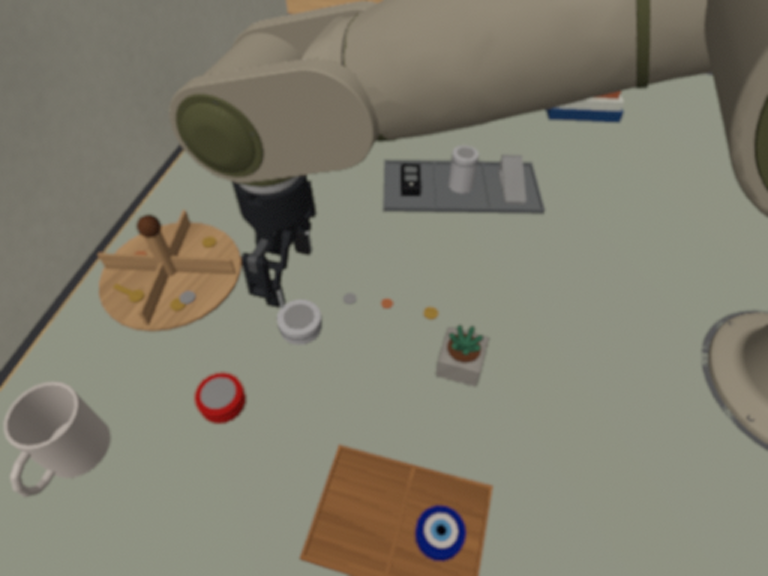

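The disc lies flat in its bay at (441,532), and the low tin at (299,320) is under the jaws. I grip and lift.

```bash
python3 -m pendant '[[[-0.5,0,0,0,0],[0.1,0,0,0,0],[0.1,0,0,0,0],[0.1,0,0,0,0],[0.1,0,0,0,0],[0.1,0,0,0,0],[0.1,0,0,0,0]]]' 40; python3 -m pendant '[[[0.1,0,0,0.005,0],[0.1,0,0,0.01,0],[0.1,0,0,0.03,0],[0.1,0,0,0.05,0],[0.1,0,0,0.08,0],[0.1,0,0,0.1,0],[0.1,0,0,0.1,0],[0.1,0,0,0.1,0]]]'; python3 s.py g8 side
```

```text
time_s: 33.9
eef_pos: [672.1, 68.2, 3.4]
ee_rot: [0.001, 0.72, 0.694, 0.001]
force: [-1.4, 1.2, 5.3]
grip_width: 0.683
time_s: 34.7
eef_pos: [671.3, 68.2, 101.7]
ee_rot: [-0.0, 0.72, 0.694, -0.0]
force: [-1.2, 0.0, -1.9]
grip_width: 0.682
t 34.70 pos [671.3  68.2 101.7] jaw 87.8 F [-1.2  0.  -1.9] w 0.682 j6 -1.60
```

View pics/side_g8.png

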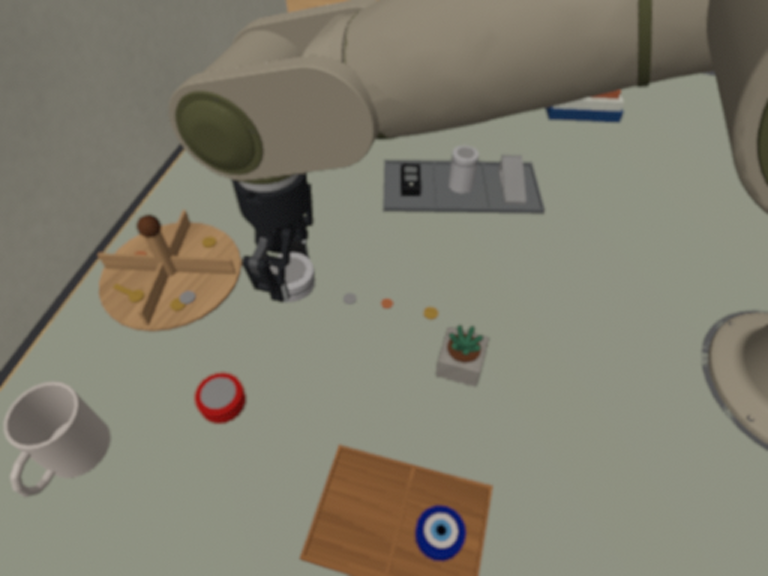

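```bash
python3 - <<'E'
from h import *
n="side"
z=np.load(n+"_g8.npz"); P=cloud(n,z['d']); hsv=cv2.cvtColor(z['p'],cv2.COLOR_RGB2HSV)
k=(np.hypot(P[...,0]-672,P[...,1]-68)<42)&(P[...,2]>85)&(P[...,2]<140)&(hsv[...,2]>85)
q=P[k]; print(len(q),q.min(0).round(1),q.max(0).round(1))
for x in range(640,704,6):
    kk=(q[:,0]>=x)&(q[:,0]<x+6)
    if kk.any(): print(x,"z",q[kk,2].min().round(),q[kk,2].max().round(),"y",q[kk,1].min().round(),q[kk,1].max().round())
E
```

```text
548 [640.7  33.   97.8] [693.6 109.6 139.8]
640 z 98.0 125.0 y 53.0 85.0
646 z 98.0 125.0 y 48.0 92.0
652 z 99.0 140.0 y 36.0 97.0
658 z 98.0 138.0 y 33.0 106.0
664 z 101.0 132.0 y 40.0 110.0
670 z 121.0 125.0 y 37.0 82.0
676 z 112.0 123.0 y 38.0 110.0
682 z 123.0 124.0 y 71.0 76.0
688 z 121.0 125.0 y 48.0 76.0
```

The low tin is lifted level, with its rim at z about 125 all round. I carry it to the far wooden bay.

```bash
python3 -m pendant '[[[0.1,-0.005,0.007,0.005,0],[0.1,-0.018,0.027,0.01,0],[0.1,-0.035,0.053,0.01,0],[0.1,-0.053,0.08,0.01,0],[0.1,-0.071,0.107,0.01,0],[0.1,-0.089,0.134,0.01,0],[0.1,-0.107,0.161,0.01,0],[0.1,-0.122,0.185,0.01,0],[0.1,-0.134,0.203,0.01,0],[0.1,-0.142,0.215,0,0],[0.1,-0.146,0.221,-0.02,0],[0.1,-0.146,0.221,-0.03,0],[0.1,-0.146,0.221,-0.03,0],[0.1,-0.146,0.221,-0.03,0]]]'; python3 s.py c8 side top
```

```text
time_s: 36.15
eef_pos: [526.0, 288.7, 72.3]
ee_rot: [0.0, 0.721, 0.693, -0.0]
force: [0.6, 0.1, -1.5]
grip_width: 0.682
t 36.15 pos [526.  288.7  72.3] jaw 87.8 F [ 0.6  0.1 -1.5] w 0.682 j6 -1.23
```

View pics/side_c8.png

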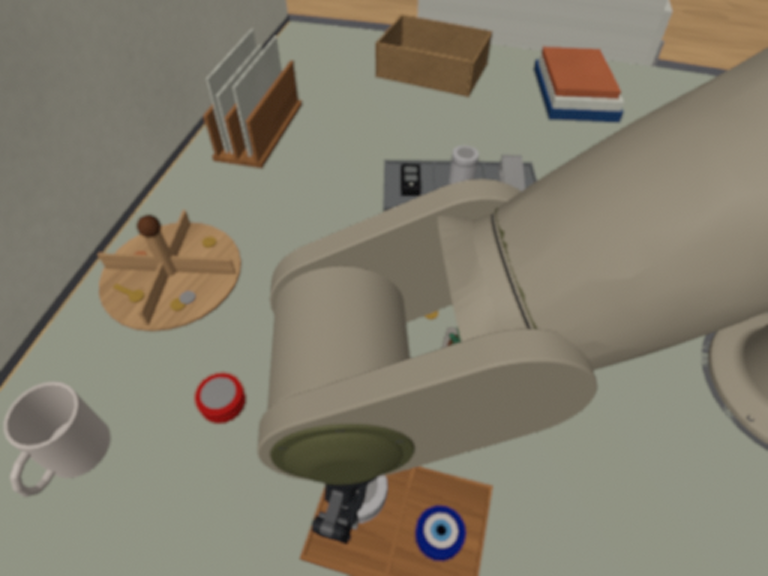

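View pics/top_c8.png

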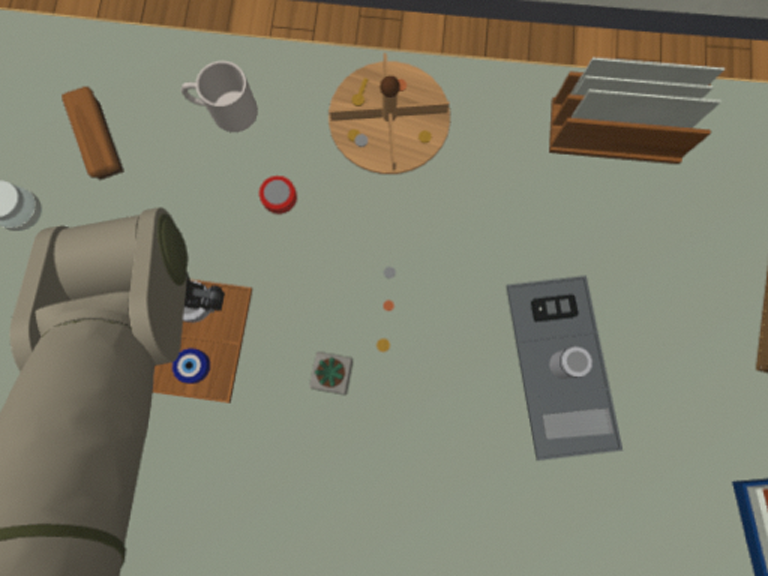

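The tin is over the far wooden bay at (197,308) in the top view. I lower it.

```bash
python3 -m pendant '[[[0.1,0,0,-0.015,0],[0.1,0,0,-0.03,0],[0.1,0,0,-0.045,0],[0.1,0,0,-0.053,0],[0.1,0,0,-0.057,0],[0.1,0,0,-0.06,0],[0.1,0,0,-0.062,0],[0.1,0,0,-0.063,0],[0.1,0,0,-0.063,0],[0.1,0,0,-0.063,0]]]';  python3 -m pendant '[[[0.1,0,0,-0.0005,0],[0.1,0,0,-0.001,0],[0.1,0,0,-0.001,0]]]'
```

```text
time_s: 37.25
eef_pos: [525.7, 289.2, 9.6]
ee_rot: [0.0, 0.72, 0.694, 0.0]
force: [-0.5, -0.7, -1.2]
grip_width: 0.685
time_s: 37.55
eef_pos: [525.6, 289.2, 8.3]
ee_rot: [-0.0, 0.72, 0.694, -0.0]
force: [0.2, 0.6, -0.6]
grip_width: 0.685
```

```bash
python3 -m pendant '[[[0.1,0,0,-0.0005,0],[0.1,0,0,-0.001,0],[0.1,0,0,-0.001,0],[0.1,0,0,-0.001,0]]]'
```

```text
time_s: 37.95
eef_pos: [525.6, 289.2, 7.4]
ee_rot: [0.0, 0.72, 0.694, 0.0]
force: [-1.0, 0.2, 1.4]
grip_width: 0.679
```

```bash
python3 -m pendant '[[[0.1,0,0,-0.0005,0],[-0.3,0,0,-0.0005,0],[-0.5,0,0,-0.0005,0],[-0.65,0,0,-0.0005,0],[-0.65,0,0,-0.0005,0],[-0.65,0,0,-0.0005,0],[-0.65,0,0,0.01,0],[-0.65,0,0,0.03,0],[-0.65,0,0,0.06,0],[-0.65,0,0,0.09,0],[-0.65,0,0,0.12,0],[-0.65,-0.02,-0.04,0.15,0],[-0.65,-0.04,-0.08,0.15,0],[-0.65,-0.06,-0.12,0.15,0],[-0.65,-0.08,-0.16,0.15,0],[-0.65,-0.1,-0.2,0.15,0],[-0.65,-0.12,-0.24,0.15,0],[-0.65,-0.13,-0.26,0.15,0],[-0.65,-0.13,-0.26,0.15,0],[-0.65,-0.13,-0.26,0.15,0]]]'; python3 s.py end side top
```

```text
time_s: 39.95
eef_pos: [395.9, 29.1, 158.0]
ee_rot: [0.001, 0.721, 0.693, 0.0]
force: [-0.3, -0.7, -0.9]
grip_width: 0.822
t 39.95 pos [395.9  29.1 158. ] jaw 87.8 F [-0.3 -0.7 -0.9] w 0.822 j6 -1.76
```

View pics/side_end.png

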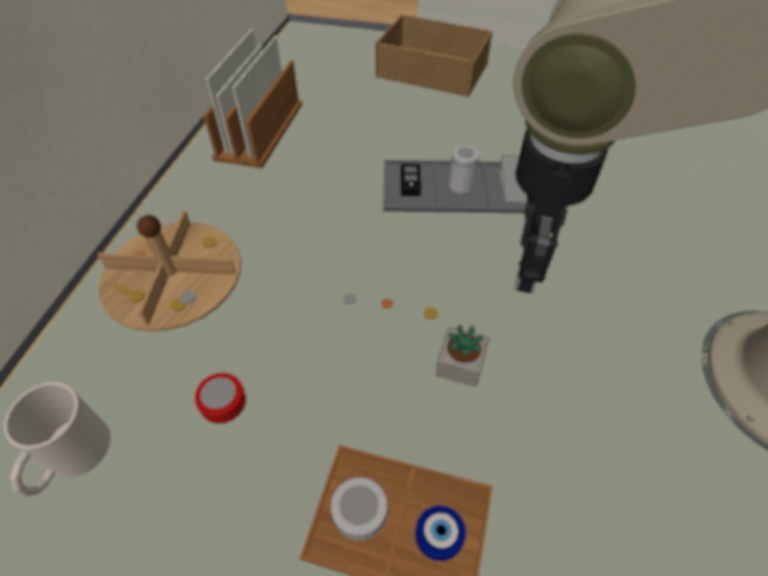

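View pics/top_end.png

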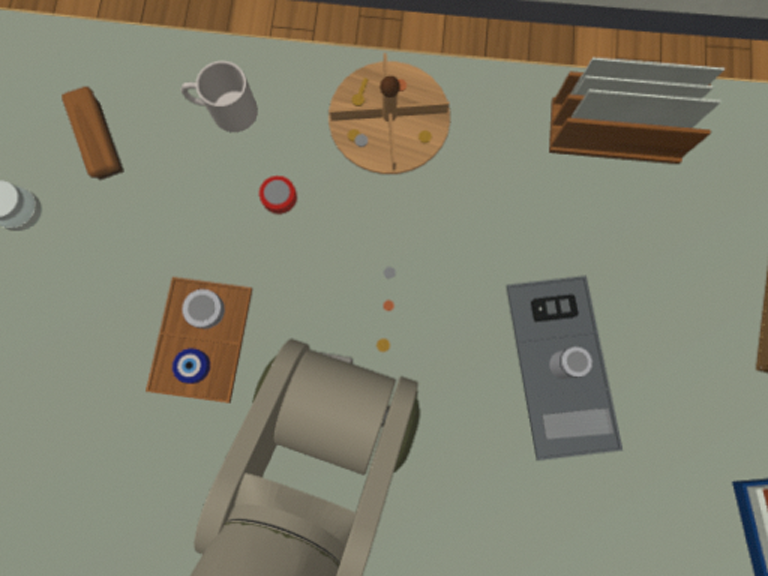

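All five things look to be in their bays. One numeric check of positions and flatness, then I hand in.

```bash
python3 - <<'E'
from h import *
for n in("top","side"):
    P=cloud(n,np.load(n+"_end.npz")['d'])
    for nm,c,a,off,zt in(("remote",(498,-284),12.9,90,26),("tall",(498,-284),12.9,0,74),("door",(498,-284),12.9,-90,40),("low",(480.5,290.8),-2.1,45,30),("nazar",(480.5,290.8),-2.1,-45,26)):
        a=np.radians(a);u=np.array([np.cos(a),np.sin(a)]);v=np.array([-u[1],u[0]])
        e=P[...,:2]-c; s=e@u-off; w=e@v
        k=(abs(s)<43)&(abs(w)<61)&(P[...,2]>14)&(P[...,2]<95)
        if nm!="door": k&=P[...,2]>zt-6
        if k.sum()<10: print(n,nm,"hidden"); continue
        S,Wv,Z=s[k],w[k],P[k][:,2]; g=np.linalg.lstsq(np.c_[S,Wv,np.ones(len(S))],Z,rcond=None)[0]
        print(n,nm,"s %.0f..%.0f w %.0f..%.0f"%(S.min(),S.max(),Wv.min(),Wv.max()),"z med %.1f max %.1f"%(np.median(Z),Z.max()),"exp",zt,"grad",g[:2].round(3))
    k=(np.hypot(P[...,0]-446,P[...,1]-76)<45)&(P[...,2]>15)&(P[...,2]<80); q=P[k]
    print(n,"plant",q[:,:2].min(0).round(),q[:,:2].max(0).round())
    P0=cloud(n,np.load(n+"0.npz")['d']);k=(np.hypot(P0[...,0]-446,P0[...,1]-76)<45)&(P0[...,2]>15)&(P0[...,2]<80); q=P0[k]
    print(n,"plant0",q[:,:2].min(0).round(),q[:,:2].max(0).round())
E
```

```text
top remote s -19..17 w -35..32 z med 26.0 max 30.4 exp 26 grad [ 0.002 -0.01 ]
top tall s -21..21 w -22..20 z med 74.6 max 78.7 exp 74 grad [ 0.    -0.019]
top door s -17..19 w -45..43 z med 28.0 max 42.3 exp 40 grad [-0.013 -0.322]
top low s -29..29 w -30..27 z med 30.5 max 35.9 exp 30 grad [0.    0.015]
top nazar s -26..26 w -27..25 z med 26.8 max 31.3 exp 26 grad [-0.007  0.023]
top plant [463.  45.] [474.  96.]
top plant0 [416.  45.] [474. 104.]
side remote s -19..16 w -32..35 z med 24.5 max 27.9 exp 26 grad [-0.018 -0.016]
side tall s -21..19 w -22..21 z med 72.7 max 75.0 exp 74 grad [0.026 0.002]
side door s -16..19 w -41..35 z med 25.3 max 39.6 exp 40 grad [-0.059 -0.297]
side low s -29..30 w -28..30 z med 29.2 max 32.7 exp 30 grad [ 0.004 -0.005]
side nazar s -26..28 w -24..29 z med 25.0 max 28.5 exp 26 grad [ 0.    -0.001]
side plant [416.  47.] [475. 106.]
side plant0 [416.  48.] [475. 106.]
```

```bash
python3 -c "
from rig import order,monitor
print(order.finish_job(), monitor.sense()['time_s'])"
```

```text
the job is handed in; nothing more can be done
the job is handed in; nothing more can be done
```

Both kits are made up and the job is handed in, at about 40 s on the robot's clock against the 144 s limit.

- **Silicone tray:** the doorstop is in the near bay (x = -90 mm), the tall tin in the middle and the remote in the far bay (+90 mm).
- **Wooden tray:** the glass disc is in the near bay and the silver low tin in the far one. The disc was lowered until the wrist felt about 4 N of contact, then released.
- **Last checks:** both cameras showed each thing within about 3 mm of its bay centre. Tops were at the expected heights to within about 2 mm, and all were flat. The doorstop's top slope matched its wedge shape (0.30–0.32 measured, 0.33 nominal).
- **Left alone:** in the side view the plant's outline had not moved by more than about 1 mm. In the last top view the arm hid most of it. The red tin was never touched.
- **Disagreements:** the two cameras differed by 1–3 mm in height, in line with their calibration. In the last side view the gripper hid part of the doorstop, so its flatness there rests mainly on the top view. The largest wrist force I saw was about 22 N, when the doorstop touched down.

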